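# Level the pouring table and load it

### The job

Plates set evenly only on a level surface: using its two knobs, bring the tilting table level so that the bubble of each of its two tube levels rests between the two black lines. Then stand the stack of petri dishes upright on the table, all of it on the square rubber mat, and let go; the table must still be level. Do not push the table itself, and leave the beaker standing where it is.

Things in the scene. Friction and masses are not known exactly. Their poses are not given: they have to be found in the camera images.
- leveller: levelling table: white base 300 (x) x 222 (y) x 26 mm, fixed; origin on the bench under its middle, x away from its front (which looks half to the robot, half to its right), y to the left of who faces the front. Along the front two consoles slope at 30 degrees, each with a stiff knob, 110 mm apart, turning 3 rad either way from level. The table hangs in a gimbal at x = 72, z = 95 mm.
- knob_left_grip (a point): grip point on the axis of the left (leveller's +y) knob: black, fluted, 50 mm diameter, 32 mm tall. Fixed 27 mm above the console face, 10 mm below the knob's top; z axis = knob axis, out of the console, 30 degrees from vertical, leaning to the leveller's front. One radian clockwise, seen facing it, raises the table's right (-y) side by 2 degrees and sends bubble_side 12 mm to the right (-y).
- knob_right_grip (a point): the same point of the right (leveller's -y) knob, of the same size. Its console rocks side to side with the table (up to 4 degrees, so the knob moves a few mm when the left knob is turned). It tips the table front to back: one radian clockwise raises the far side 2 degrees and sends bubble_front 12 mm away from the front (+x).
- table: tilting aluminium table, 150 (x) x 200 (y) x 10 mm, origin at the gimbal centre 27 mm below its top face; its z axis is upright when level. It starts up to 4 degrees off about either axis.
- level_side (a point): middle of the tube level that lies side to side (along the leveller's y) on the rail just in front of the table; the rail rocks side to side with the table. 92 mm long, 18 mm wide, 20 mm tall, yellow-green tube in black ends; two black lines round the tube, 24 mm apart inside.
- bubble_side_mid (a point): middle of the pale bubble (18 mm long) in level_side; it moves 6 mm along y per degree, towards the high side. Level when its y in the frame of level_side is 0; it is between the lines within 3 mm either way.
- level_front (a point): middle of the like tube level that lies front to back (along the table's x) at the left edge of the table.
- bubble_front_mid (a point): middle of the bubble (18 mm long) in level_front; it moves 6 mm along the table's x per degree, towards the high side. Level when its x in the frame of level_front is 0.
- mat_centre (a point): centre of the black square rubber mat's upper face, 124 x 124 mm, 2 mm thick, on the table.
- petri_stack: stack of three clear petri dishes (one solid piece), 62 mm diameter, 49 mm tall, origin at the centre of its underside; stands on the bench to the robot's left or right of the leveller.
- beaker: clear glass beaker, 67 x 75 x 87 mm, origin at the centre of its underside; stands on the bench on the other side of the leveller. Leave it alone.
Things that resemble listed ones, but are neither listed nor needed, are in the scene too. What is shaped like the petri_stack but green, orange or red is not meant.

How it is judged:
By the outcome, as a careful person would: the job done as asked, in the order asked, and still so for the second after the job is handed in, with the robot touching nothing.
It also fails if it takes over 72 s, if anything falls off the work surface, if the arm or the gripper's body presses on something with over 40 N, if the wrist force passes 120 N, or if a joint passes its speed limit or range.

### The arm

A 6-joint arm with a two-finger parallel gripper is mounted at the origin on a cart in front of the work surface, level with it; the furniture and walls round the work are solid. World frame = base frame: x ahead of the robot, y to its left, z up, the work surface at z = 0. Lengths are in m, angles in rad, forces in N, time in s.
With the tool pointing down it reaches from about 0.35 to 0.875 m from the base axis. Payload 4.2 kg.
Tool frame: the origin (TCP) lies at the very end of the fingers, on their centre line; the grasp point (between the pads) lies 19 mm behind it (env.grip_depth is the distance from the TCP to the grasp point, in m); z points along the fingers, x is the direction in which the jaws open and shut, and the axes are right-handed (so a half turn about z gives the same grasp; the last joint's range is limited). The gripper opens to 87 mm and grips with 3 to 60 N. Pads are 19 mm wide; open, the fingers measure 117 mm over their backs; the gripper's body (75 mm by 190 mm) begins 51 mm behind the grasp point.
Start: joints at [-1.018, 0.385, 0.008, 0, -1.194, -0.259], TCP at [0.181, -0.598, 0.223] pointing down, gripper open.
Joint ranges: [-3.14, 3.14], [-1.21, 2.06], [-1.07, 1.41], [-3.16, 2.05], [-2.99, -0.16], [-3.1, 3.1]. Speed limits (rad/s): [2.79, 2.79, 3.14, 3.14, 3.14, 3.14].

### API

Orientations are given as a 3x3 rotation matrix whose columns are the frame's x, y, z axes.
In Python, from station import monitor, cams, ticket, env gives the robot as it stands. The module is installed in compiled form; this text tells all that it offers.
- The arm moves only by the tool arm_command, never from a script. Its argument "increments" is a list of rows, each an object with "delta_rot": the turn, a rotation vector about the tool's x, y, z in rad, a list of three; "xyz": the shift along the tool's x, y, z in mm, a list of three; "hand": the finger opening in mm, from 0 to 87. A call has exactly 5 rows; each row is the pose to reach, as a shift and turn from the pose commanded when the call began, along the tool's axes at that moment; what a row does not reach only later rows make up. A row lasts 1/10 s, in which the tool goes at most 50 mm and 8.59 degrees, less where a joint would pass 70% of its speed; a pose out of reach is approached as far as the arm can. A call with a gripper value outside its range is refused whole. The fingers move at their own pace and stop on an object; "newtons" is the grip in N (left out, the last holds). Time passes only in rows, so rows that repeat a pose let the fingers close, or fill a call up. It gives the time, the measured TCP pose, the force and the opening at its end, in the units of the state.
- monitor.state(): the state, without advancing time (a new reading comes with each control period).
- cams.snapshot(name): name is "side" or "top"; returns (picture, depth): 384x512x3 uint8, blue, green, red; 384x512 float32, m along the optical axis (not along the pixel's ray), 0 where there is no reading.
- cams.get_calibration(name): a dict with "fx", "fy", "cx", "cy" (pixels), "camera_from_world" (4x4, takes a point from world to camera coordinates). Camera axes: x right, y down, z forward; pixel columns grow to the right and rows downward; lengths in m; the calibration is good to about 2 mm. A picture is of the moment at which its call begins. get_calibration takes no time and is no camera call.
- ticket.sign_off(): hands the job in, once; it reports no verdict.
The state is a dict: "time": time; "joint_positions": joint angles; "joint_velocities": joint speeds; "joint_torque": joint torques, N m; "eef_pos": TCP position; "ee_rot": TCP orientation; "wrist_force": force on the tool from outside, world axes, zero at the start; "wrist_torque": the same for the moment, N m; "opening": finger opening in m.
Only numpy, scipy, OpenCV 4.12 (cv2) and the standard library are available. Lean on these libraries where they do the work, as an engineer would, in place of code of your own. Each camera call takes 0.05 s, during which the arm holds its last target. There are 200 camera calls.

## Working session

There is one attempt and no reset: what is moved stays moved. The work goes in short steps, Python scripts to look and compute and a tool call to move; the robot and the scene stay as the last step left them, time stands still between calls to the robot, and variables do not carry over. Pictures are saved under pics/ and viewed, about 8 in all and at most 12, crops included, and the job is handed in when it is done.

Besides the shell and the picture viewer there is one more tool, called after "Emit:" by a JSON object that holds its "op" and its "data", one argument or row to a line. arm_command: Moves the arm, as the interface text tells. Its arguments: {"type":"object","properties":{"increments":{"type":"array","items":{"type":"object","properties":{"delta_rot":{"type":"array","items":{"type":"number"}},"xyz":{"type":"array","items":{"type":"number"}},"hand":{"type":"number"}}}},"newtons":{"type":"number"}},"required":["increments"]}

```bash
mkdir -p pics; cat > h.py <<'E'
import numpy as np, cv2
from station import monitor, cams, ticket, env
def snap(n,f):
    p,d=cams.snapshot(n); cv2.imwrite(f'pics/{f}.png',p); np.save(f'pics/{f}.npy',d); return p,d
def world(n,u,v,z):
    c=cams.get_calibration(n); T=np.linalg.inv(c['camera_from_world'])
    return (T@[ (u-c['cx'])/c['fx']*z,(v-c['cy'])/c['fy']*z,z,1])[:3]
def onz(n,u,v,h):
    a=world(n,u,v,0);b=world(n,u,v,1); return a+(b-a)*(h-a[2])/(b[2]-a[2])
def proj(n,P):
    c=cams.get_calibration(n); q=c['camera_from_world']@np.append(P,1); return c['fx']*q[0]/q[2]+c['cx'],c['fy']*q[1]/q[2]+c['cy'],q[2]
E
python3 - <<'E'
from h import *
p,_=snap('top','t0'); q,_=snap('side','s0')
for n in('top','side'):
    print(n,world(n,256,192,0),world(n,256,192,1),cams.get_calibration(n)['fx'])
s=monitor.state();print(s['time'],s['eef_pos'],s['ee_rot'],s['opening'],env.grip_depth)
cv2.imwrite('pics/t0b.png',cv2.resize(p,(800,600),interpolation=cv2.INTER_CUBIC));cv2.imwrite('pics/s0b.png',cv2.resize(q,(800,600),interpolation=cv2.INTER_CUBIC))
E
```

```text
top [0.3455086  0.01097591 1.10800638] [0.54977613 0.00990282 0.12905857] 384.9981797279799
side [-0.12200247  0.96507638  0.69779109] [0.35424063 0.212847   0.24200305] 412.0288773382312
0.1 [ 0.18085775 -0.59773197  0.22159903] [[-2.89458340e-01  9.57190391e-01 -6.51274002e-04]
 [ 9.57188758e-01  2.89459052e-01  1.77190929e-03]
 [ 1.88457170e-03 -1.10498230e-04 -9.99998218e-01]] 0.08724363792169716 0.0187
```

View pics/t0b.png

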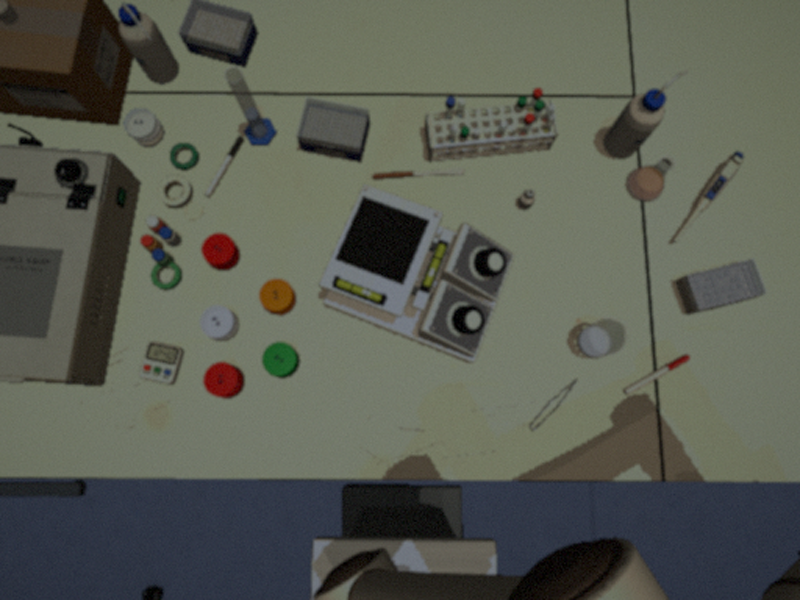

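View pics/s0b.png

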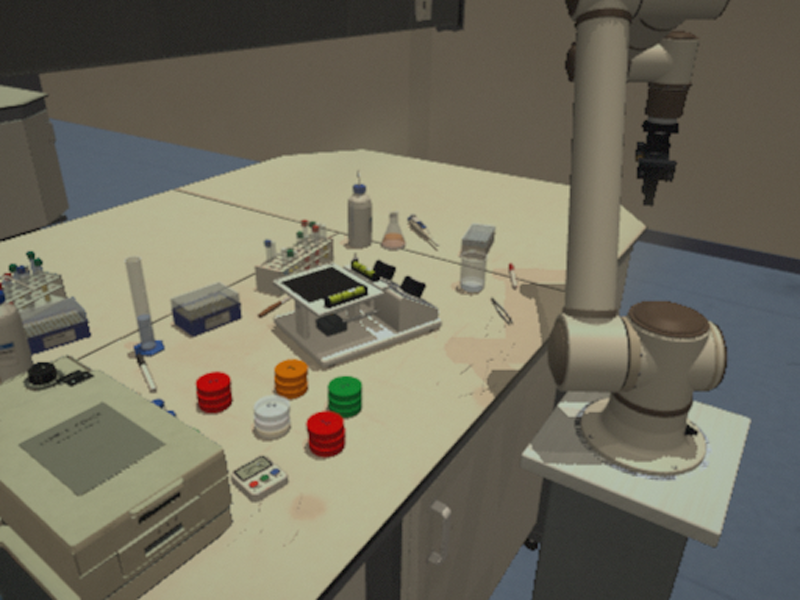

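```bash
python3 - <<'E'
from h import *
p=cv2.imread('pics/t0.png');q=cv2.imread('pics/s0.png')
a=cv2.resize(p[115:235,200:335],None,fx=5.9,fy=5,interpolation=cv2.INTER_CUBIC)
a=cv2.resize(p[117:233,200:332],None,fx=5,fy=5,interpolation=cv2.INTER_CUBIC)
b=cv2.resize(q[160:235,170:285],None,fx=6.5,fy=6.5,interpolation=cv2.INTER_CUBIC)
cv2.imwrite('pics/a.png',cv2.convertScaleAbs(a,alpha=1.4));cv2.imwrite('pics/b.png',cv2.convertScaleAbs(b,alpha=1.4))
d=np.load('pics/t0.npy')
for n,(u,v) in dict(kR=(490,262),kL=(468,319),matc=(382,238),petri=(220,322),beak=(592,340),far=(143,120)).items():
    u*=.64;v*=.64; z=d[int(v)-1:int(v)+2,int(u)-1:int(u)+2]; print(n,z.ravel().round(3)[[0,4,8]],world('top',u,v,np.median(z)).round(4))
# plane fit of mat
c=(382*.64,238*.64)
pts=np.array([world('top',u,v,d[v,u]) for v in range(140,166,1) for u in range(230,260,1)])
A=np.c_[pts[:,:2],np.ones(len(pts))];k,r,_,_=np.linalg.lstsq(A,pts[:,2],rcond=None);print(k,np.sqrt(r/len(pts)))
E
```

```text
kR [1.03  1.03  1.033] [ 0.6205 -0.1438  0.1134]
kL [1.008 1.008 1.01 ] [ 0.5209 -0.1043  0.1151]
matc [1.026 1.029 1.025] [0.6587 0.0413 0.1238]
petri [1.072 1.07  1.07 ] [0.5244 0.3305 0.0487]
beak [1.034 1.033 1.097] [ 0.4924 -0.3236  0.0746]
far [1.15  1.148 1.146] [0.9139 0.5021 0.0497]
[-1.84594225 -0.14830648  1.34796757] [0.0498005]
```

View pics/a.png

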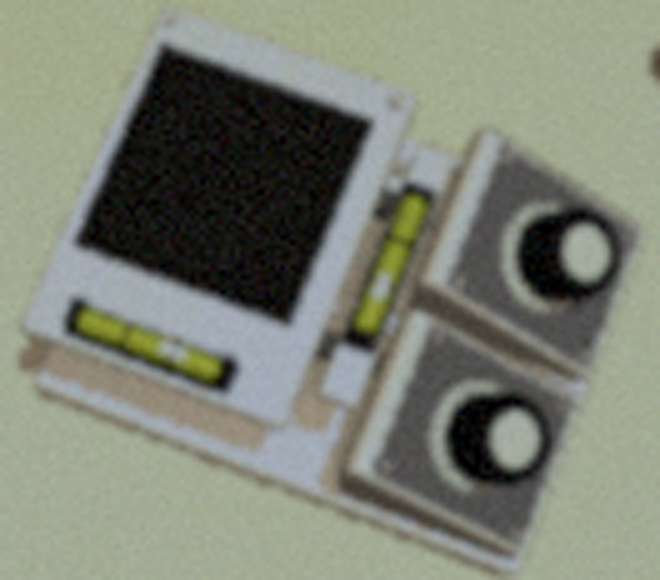

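View pics/b.png

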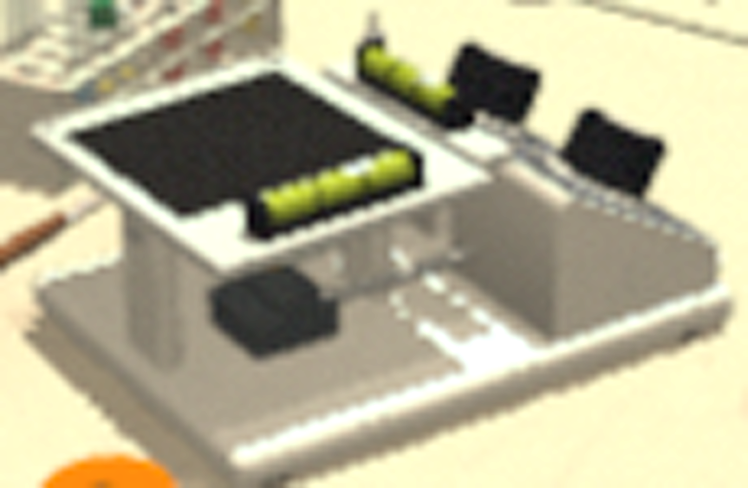

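```bash
python3 - <<'E'
from h import *
d=np.load('pics/t0.npy')
P=lambda x,y,h: onz('top',200+x/5,117+y/5,h)
fl,bl=P(518,568,.026),P(37,388,.026); e=bl-fl; print('left edge',fl,bl,np.linalg.norm(e),np.degrees(np.arctan2(e[1],e[0])))
X=e/np.linalg.norm(e);Y=np.array([-X[1],X[0],0]); print('X',X)
for n,x,y in(('R',588,252),('L',518,440)):
    u,v=200+x/5,117+y/5; z=np.median(d[int(v)-1:int(v)+2,int(u)-1:int(u)+2]);w=world('top',u,v,z)
    g=w-.010*np.array([-.5*X[0],-.5*X[1],.866]); print(n,'top',w,'grip',g,'in lev',(g-fl)@X,(g-fl)@Y)
for n,a,b,m,h in(('front',(75,317),(228,373),(172,350),.137),('side',(414,192),(362,340),(382,287),.135)):
    A,B,M=P(*a,h),P(*b,h),P(*m,h);D=B-A;print(n,np.linalg.norm(D),'off',(M-(A+B)/2)@D/np.linalg.norm(D),D/np.linalg.norm(D),(A+B)/2)
c=[P(*q,.124) for q in((163,47),(370,122),(290,322),(80,243))];print('mat',np.mean(c,0),np.linalg.norm(c[1]-c[0]),np.linalg.norm(c[2]-c[1]),(c[0]-c[1])/.124)
# mat plane
m=np.array(c)[:,:2].mean(0);pts=[]
for v in range(120,190):
  for u in range(210,280):
    w=world('top',u,v,d[v,u]); r=w-np.append(m,w[2])
    if d[v,u]>0 and abs(r@X)<.05 and abs(r@Y)<.05: pts.append([r@X,r@Y,w[2]])
pts=np.array(pts);k=np.linalg.lstsq(np.c_[pts[:,:2],np.ones(len(pts))],pts[:,2],rcond=None)[0];print('slopes deg x,y',np.degrees(k[:2]),k[2],len(pts))
E
```

```text
left edge [ 0.46111211 -0.12490428  0.026     ] [0.56277484 0.14898159 0.026     ] 0.2921451346890581 69.6357556473285
X [0.34798707 0.93749933 0.        ]
R top [ 0.62294793 -0.15549709  0.10760197] grip [ 0.62468787 -0.15080959  0.09894197] in lev 0.03263603211701212 -0.16236687681873546
L top [ 0.51990262 -0.11581164  0.10832271] grip [ 0.52164255 -0.11112415  0.09966271] in lev 0.03398267655978538 -0.05195193890027772
front 0.08475521114820557 off 0.010986916325622252 [-0.34372183 -0.93907151  0.        ] [0.56356542 0.07650846 0.137     ]
side 0.08470439846873296 off 0.012087102793000314 [-0.94548479  0.32566627  0.        ] [ 0.60738529 -0.04627679  0.135     ]
mat [0.65552699 0.03940333 0.124     ] 0.11931008325729213 0.1183444266085148 [0.33656016 0.90139555 0.        ]Traceback (most recent call last):
  File "<stdin>", line 16, in <module>
  File "h.py", line 6, in world
    c=cams.get_calibration(n); T=np.linalg.inv(c['camera_from_world'])
ValueError: time passes only in moves, steps and waits
```

Emit:
{"op": "arm_command", "data": {
  "increments": [
    {"xyz": [30, 38, -2], "delta_rot": [0, 0, 0], "hand": 87},
    {"xyz": [60, 76, -4], "delta_rot": [0, 0, 0], "hand": 87},
    {"xyz": [90, 114, -6], "delta_rot": [0, 0, 0], "hand": 87},
    {"xyz": [120, 152, -8], "delta_rot": [0, 0, 0], "hand": 87},
    {"xyz": [150, 190, -10], "delta_rot": [0, 0, 0], "hand": 87}
  ]
}}

```text
time: 0.6
eef_pos: [0.3199, -0.3978, 0.2323]
ee_rot: [[-0.289, 0.957, -0.0], [0.957, 0.289, 0.001], [0.001, -0.0, -1.0]]
wrist_force: [0.4, -0.5, -0.5]
opening: 0.087
```

```bash
cat >> h.py <<'E'
from functools import lru_cache
from scipy.spatial.transform import Rotation as Ro
_cal=cams.get_calibration
@lru_cache(None)
def _c(n): return _cal(n)
cams_get=_c
def world(n,u,v,z):
    c=_c(n); return np.linalg.inv(c['camera_from_world'])@[(u-c['cx'])/c['fx']*z,(v-c['cy'])/c['fy']*z,z,1]@np.eye(4)[:,:3] if 0 else (np.linalg.inv(c['camera_from_world'])@[(u-c['cx'])/c['fx']*z,(v-c['cy'])/c['fy']*z,z,1])[:3]
def proj(n,P):
    c=_c(n); q=c['camera_from_world']@np.append(P,1); return c['fx']*q[0]/q[2]+c['cx'],c['fy']*q[1]/q[2]+c['cy'],q[2]
yaw=np.radians(69.8); X=np.array([np.cos(yaw),np.sin(yaw),0]);Y=np.array([-X[1],X[0],0]);Z=np.array([0,0,1.])
KZ=.5*X-.866*Z
kL=np.array([.5216,-.111,.0997]);kR=np.array([.6247,-.1508,.099])
def frame(z,xh):
    z=z/np.linalg.norm(z);x=xh-z*(xh@z);x/=np.linalg.norm(x);return np.c_[x,np.cross(z,x),z]
def goal(pos,R=None):
    s=monitor.state();R0=np.array(s['ee_rot']);R=R0 if R is None else R
    print('t',round(s['time'],2),'tcp',np.round(s['eef_pos'],4),'q',np.round(s['joint_positions'],2),'F',np.round(s['wrist_force'],1),'op',round(s['opening'],4))
    print('xyz',np.round(R0.T@(np.array(pos)-s['eef_pos'])*1000,1),'rot',np.round(Ro.from_matrix(R0.T@R).as_rotvec(),3))
E
python3 - <<'E'
from h import *
R0=np.array(monitor.state()['ee_rot'])
goal(kL-.06*KZ,frame(KZ,R0[:,0]))
d=np.load('pics/t0.npy');m=np.array([.655,.039]);pts=[]
for v in range(120,190):
  for u in range(210,280):
    w=world('top',u,v,d[v,u]); r=w-np.append(m,w[2])
    if d[v,u]>0 and abs(r@X)<.05 and abs(r@Y)<.05: pts.append([r@X,r@Y,w[2]])
pts=np.array(pts);k=np.linalg.lstsq(np.c_[pts[:,:2],np.ones(len(pts))],pts[:,2],rcond=None)[0];print('slopes deg x,y',np.degrees(k[:2]),k[2],len(pts))
E
```

```text
t 0.6 tcp [ 0.3199 -0.3978  0.2323] q [-0.58  0.18 -0.25 -0.   -1.14 -0.7 ] F [ 0.4 -0.5 -0.5] op 0.087
xyz [192.2 258.   80.7] rot [-0.33   0.406 -0.069]
slopes deg x,y [-2.11159246  2.27316395] 0.12453286135534554 1323
```

Emit:
{"op": "arm_command", "data": {
  "increments": [
    {"xyz": [26, 35, 2], "delta_rot": [-0.07, 0.08, -0.014], "hand": 87},
    {"xyz": [52, 70, 4], "delta_rot": [-0.13, 0.16, -0.028], "hand": 87},
    {"xyz": [78, 105, 6], "delta_rot": [-0.2, 0.24, -0.041], "hand": 87},
    {"xyz": [104, 140, 8], "delta_rot": [-0.26, 0.32, -0.055], "hand": 87},
    {"xyz": [130, 175, 10], "delta_rot": [-0.33, 0.406, -0.069], "hand": 87}
  ]
}}

```text
time: 1.1
eef_pos: [0.4504, -0.2228, 0.2229]
ee_rot: [[-0.393, 0.903, 0.174], [0.838, 0.274, 0.472], [0.378, 0.332, -0.864]]
wrist_force: [-0.5, -0.2, 0.0]
opening: 0.0872
```

```bash
python3 - <<'E'
from h import *
R0=np.array(monitor.state()['ee_rot'])
goal(kL-.06*KZ,frame(KZ,R0[:,0]))
E
```

```text
t 1.1 tcp [ 0.4504 -0.2228  0.2229] q [-0.49  0.27 -0.06 -0.54 -1.35 -0.56] F [-0.5 -0.2  0. ] op 0.0872
xyz [ 19.2  54.2 111.7] rot [ 0.003 -0.002 -0.   ]
```

Emit:
{"op": "arm_command", "data": {
  "increments": [
    {"xyz": [7, 18, 37], "delta_rot": [0, 0, 0], "hand": 87},
    {"xyz": [14, 36, 74], "delta_rot": [0, 0, 0], "hand": 87},
    {"xyz": [19, 54, 112], "delta_rot": [0, 0, 0], "hand": 87},
    {"xyz": [19, 54, 112], "delta_rot": [0, 0, 0], "hand": 87},
    {"xyz": [19, 54, 112], "delta_rot": [0, 0, 0], "hand": 87}
  ]
}}

```text
time: 1.6
eef_pos: [0.5097, -0.1408, 0.1496]
ee_rot: [[-0.392, 0.904, 0.17], [0.839, 0.275, 0.469], [0.377, 0.327, -0.867]]
wrist_force: [0.1, -1.5, -0.2]
opening: 0.087
```

```bash
python3 - <<'E'
from h import *
goal(kL+.019*KZ)
p,_=snap('top','t1'); q,_=snap('side','s1')
a=cv2.resize(p[117:233,230:362],(660,580),interpolation=cv2.INTER_CUBIC)[:, :400]
b=cv2.resize(q[130:235,200:305],(400,580),interpolation=cv2.INTER_CUBIC)
cv2.imwrite('pics/c.png',cv2.convertScaleAbs(np.hstack([a,b]),alpha=1.4))
E
```

```text
t 1.6 tcp [ 0.5097 -0.1408  0.1496] q [-0.31  0.35 -0.15 -0.58 -1.13 -0.63] F [ 0.1 -1.5 -0.2] op 0.087
xyz [ 1.5  2.7 78.2] rot [0. 0. 0.]
```

View pics/c.png

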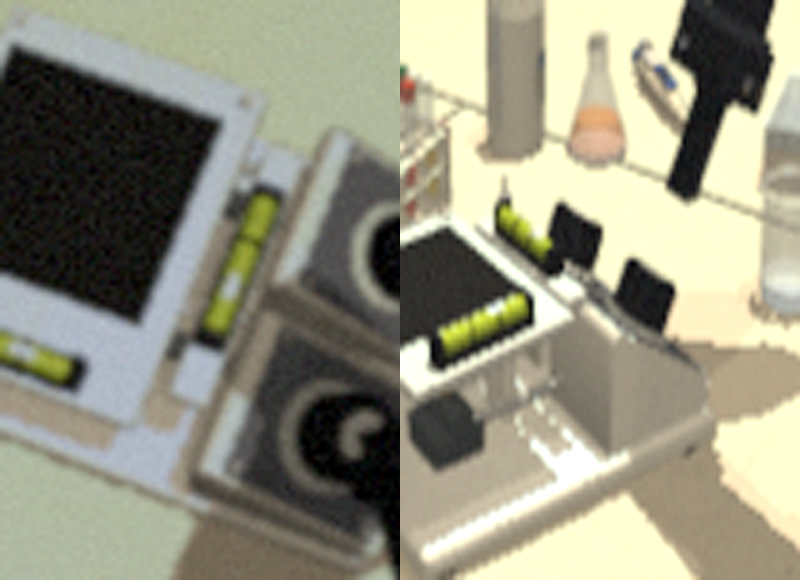

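Emit:
{"op": "arm_command", "data": {
  "increments": [
    {"xyz": [1, 2, 22], "delta_rot": [0, 0, 0], "hand": 87},
    {"xyz": [1.5, 3, 44], "delta_rot": [0, 0, 0], "hand": 87},
    {"xyz": [1.5, 3, 62], "delta_rot": [0, 0, 0], "hand": 87},
    {"xyz": [1.5, 3, 77], "delta_rot": [0, 0, 0], "hand": 87},
    {"xyz": [1.5, 3, 77], "delta_rot": [0, 0, 0], "hand": 87}
  ]
}}

```text
time: 2.2
eef_pos: [0.5247, -0.1029, 0.0842]
ee_rot: [[-0.39, 0.905, 0.171], [0.84, 0.273, 0.469], [0.378, 0.327, -0.866]]
wrist_force: [-0.4, 0.8, -1.0]
opening: 0.0871
```

Emit:
{"op": "arm_command", "data": {
  "increments": [
    {"xyz": [0, 0, 0], "delta_rot": [0, 0, 0], "hand": 40},
    {"xyz": [0, 0, 0], "delta_rot": [0, 0, 0], "hand": 40},
    {"xyz": [0, 0, 0], "delta_rot": [0, 0, 0], "hand": 40},
    {"xyz": [0, 0, 0], "delta_rot": [0, 0, 0], "hand": 40},
    {"xyz": [0, 0, 0], "delta_rot": [0, 0, 0], "hand": 40}
  ],
  "newtons": 30
}}

```text
time: 2.7
eef_pos: [0.5256, -0.1033, 0.0856]
ee_rot: [[-0.391, 0.904, 0.173], [0.84, 0.274, 0.469], [0.376, 0.329, -0.866]]
wrist_force: [0.2, 0.2, -0.2]
opening: 0.055
```

```bash
python3 - <<'E'
from h import *
goal(kL+.019*KZ)
E
```

```text
t 2.7 tcp [ 0.5256 -0.1033  0.0856] q [-0.24  0.42 -0.2  -0.64 -0.98 -0.59] F [ 0.2  0.2 -0.2] op 0.055
xyz [ 0.4 -1.1  2.5] rot [0. 0. 0.]
```

Emit:
{"op": "arm_command", "data": {
  "increments": [
    {"xyz": [0, 0, 2], "delta_rot": [0, 0, 0], "hand": 40},
    {"xyz": [0, 0, 2], "delta_rot": [0, 0, 0], "hand": 40},
    {"xyz": [0, 0, 2], "delta_rot": [0, 0, 0], "hand": 40},
    {"xyz": [0, 0, 2], "delta_rot": [0, 0, 0], "hand": 40},
    {"xyz": [0, 0, 2], "delta_rot": [0, 0, 0], "hand": 40}
  ],
  "newtons": 45
}}

```text
time: 3.2
eef_pos: [0.525, -0.1014, 0.0852]
ee_rot: [[-0.393, 0.903, 0.171], [0.838, 0.275, 0.471], [0.378, 0.329, -0.865]]
wrist_force: [-3.5, 0.9, 9.1]
opening: 0.0491
```

Emit:
{"op": "arm_command", "data": {
  "increments": [
    {"xyz": [0, 0, 0], "delta_rot": [0, 0, 0.1], "hand": 40},
    {"xyz": [0, 0, 0], "delta_rot": [0, 0, 0.2], "hand": 40},
    {"xyz": [0, 0, 0], "delta_rot": [0, 0, 0.3], "hand": 40},
    {"xyz": [0, 0, 0], "delta_rot": [0, 0, 0.4], "hand": 40},
    {"xyz": [0, 0, 0], "delta_rot": [0, 0, 0.5], "hand": 40}
  ]
}}

```text
time: 3.7
eef_pos: [0.525, -0.1013, 0.0853]
ee_rot: [[0.092, 0.981, 0.171], [0.867, -0.163, 0.471], [0.49, 0.105, -0.865]]
wrist_force: [-4.8, 1.4, 10.3]
opening: 0.0491
```

```bash
cat >> h.py <<'E'
def slopes(n='t'):
    p,d=snap('top',n);m=np.array([.655,.039]);c=_c('top');T=np.linalg.inv(c['camera_from_world'])
    v,u=np.mgrid[120:190,210:280];z=d[120:190,210:280]
    P=np.stack([(u-c['cx'])/c['fx']*z,(v-c['cy'])/c['fy']*z,z,np.ones_like(z)],-1)@T.T
    r=P[...,:3]-np.array([*m,0]);a,b=r@X,r@Y;k=(z>0)&(abs(a)<.05)&(abs(b)<.05)
    s=np.linalg.lstsq(np.c_[a[k],b[k],np.ones(k.sum())],r[...,2][k],rcond=None)[0]
    print('slopes deg x,y',np.degrees(s[:2]),'z',s[2],k.sum());return p,d
E
python3 - <<'E'
from h import *
goal(kL+.019*KZ); print(monitor.state()['wrist_torque'])
for i in range(3): slopes('t2')
E
```

```text
t 3.7 tcp [ 0.525  -0.1013  0.0853] q [-0.24  0.42 -0.21 -0.64 -0.98 -1.1 ] F [-4.8  1.4 10.3] op 0.0491
xyz [-1.7 -0.2  1.4] rot [0. 0. 0.]
[0.76952358 0.80116287 0.78740645]
slopes deg x,y [-2.11669949  1.27885141] z 0.12470623640058355 1335
slopes deg x,y [-2.12083365  1.27954812] z 0.12486888268146284 1336
slopes deg x,y [-2.17791315  1.45310915] z 0.12488791056974638 1322
```

Emit:
{"op": "arm_command", "data": {
  "increments": [
    {"xyz": [0, 0, 0], "delta_rot": [0, 0, 0.12], "hand": 40},
    {"xyz": [0, 0, 0], "delta_rot": [0, 0, 0.24], "hand": 40},
    {"xyz": [0, 0, 0], "delta_rot": [0, 0, 0.36], "hand": 40},
    {"xyz": [0, 0, 0], "delta_rot": [0, 0, 0.48], "hand": 40},
    {"xyz": [0, 0, 0], "delta_rot": [0, 0, 0.6], "hand": 40}
  ]
}}

```text
time: 4.35
eef_pos: [0.5252, -0.1011, 0.0854]
ee_rot: [[0.63, 0.757, 0.172], [0.622, -0.625, 0.471], [0.464, -0.19, -0.865]]
wrist_force: [-5.1, 1.1, 10.6]
opening: 0.0494
```

```bash
python3 - <<'E'
from h import *
goal(kL+.019*KZ)
for i in range(4): p,_=slopes('t3')
q,_=snap('side','s3')
a=cv2.resize(p[140:200,210:300],None,fx=8,fy=8,interpolation=cv2.INTER_CUBIC)[:,320:]
b=cv2.resize(q[160:220,205:260],None,fx=8,fy=8,interpolation=cv2.INTER_CUBIC)
cv2.imwrite('pics/d.png',cv2.convertScaleAbs(np.hstack([a,b[:,:400]]),alpha=1.3))
E
```

```text
t 4.35 tcp [ 0.5252 -0.1011  0.0854] q [-0.24  0.42 -0.21 -0.64 -0.98 -1.7 ] F [-5.1  1.1 10.6] op 0.0494
xyz [-1.8  0.8  1.4] rot [0. 0. 0.]
slopes deg x,y [-2.35387192  0.31005815] z 0.1250675485607917 1336
slopes deg x,y [-2.01714766  0.17899307] z 0.12499677335582414 1341
slopes deg x,y [-2.25542257  0.31679695] z 0.12514866076036457 1339
slopes deg x,y [-2.20450336  0.07946856] z 0.1251395865748883 1344
```

View pics/d.png

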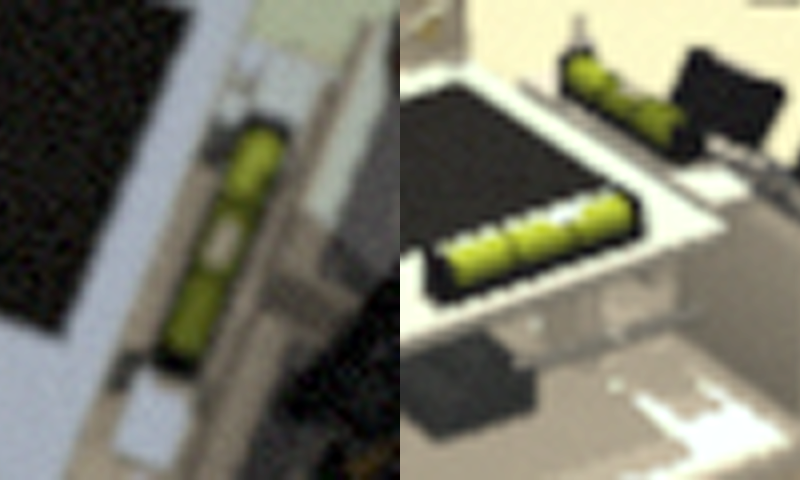

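Emit:
{"op": "arm_command", "data": {
  "increments": [
    {"xyz": [0, 0, 0], "delta_rot": [0, 0, 0], "hand": 87},
    {"xyz": [0, 0, 0], "delta_rot": [0, 0, 0], "hand": 87},
    {"xyz": [0, 0, 0], "delta_rot": [0, 0, 0], "hand": 87},
    {"xyz": [0, 0, 0], "delta_rot": [0, 0, 0], "hand": 87},
    {"xyz": [0, 0, -5], "delta_rot": [0, 0, 0], "hand": 87}
  ]
}}

```text
time: 5.1
eef_pos: [0.5245, -0.1043, 0.0872]
ee_rot: [[0.629, 0.759, 0.171], [0.625, -0.624, 0.469], [0.463, -0.188, -0.866]]
wrist_force: [-0.0, -0.9, 0.6]
opening: 0.0813
```

Emit:
{"op": "arm_command", "data": {
  "increments": [
    {"xyz": [0, 0, -15], "delta_rot": [0, 0, 0], "hand": 87},
    {"xyz": [0, 0, -40], "delta_rot": [0, 0, 0], "hand": 87},
    {"xyz": [0, 0, -75], "delta_rot": [0, 0, 0], "hand": 87},
    {"xyz": [0, 0, -85], "delta_rot": [0, 0, -0.15], "hand": 87},
    {"xyz": [0, 0, -85], "delta_rot": [0, 0, -0.3], "hand": 87}
  ]
}}

```text
time: 5.6
eef_pos: [0.5111, -0.1463, 0.1649]
ee_rot: [[0.369, 0.912, 0.178], [0.785, -0.408, 0.466], [0.498, -0.032, -0.867]]
wrist_force: [0.1, -0.1, -0.6]
opening: 0.087
```

```bash
python3 - <<'E'
from h import *
R0=np.array(monitor.state()['ee_rot'])
R=frame(KZ,Ro.from_rotvec(-.75*KZ).apply(R0[:,0]))
goal(np.array([.628,-.140,.086])-.08*KZ,R)
for i in range(3): slopes('t4')
E
```

```text
t 5.6 tcp [ 0.5111 -0.1463  0.1649] q [-0.31  0.33 -0.13 -0.58 -1.15 -1.44] F [ 0.1 -0.1 -0.6] op 0.087
xyz [  8.7 107.1  12.1] rot [ 0.006  0.003 -0.75 ]
slopes deg x,y [-1.99203491 -0.05432109] z 0.12511257910686852 1347
slopes deg x,y [-2.27909222  0.13706733] z 0.12511236005696297 1341
slopes deg x,y [-2.07519951  0.30743229] z 0.1250200162541426 1341
```

Emit:
{"op": "arm_command", "data": {
  "increments": [
    {"xyz": [2, 21, 0], "delta_rot": [0, 0, -0.145], "hand": 87},
    {"xyz": [4, 43, 0], "delta_rot": [0, 0, -0.29], "hand": 87},
    {"xyz": [6, 65, 4], "delta_rot": [0, 0, -0.44], "hand": 87},
    {"xyz": [8, 87, 8], "delta_rot": [0, 0, -0.58], "hand": 87},
    {"xyz": [8.7, 107, 12], "delta_rot": [0.006, 0.003, -0.72], "hand": 87}
  ]
}}

```text
time: 6.25
eef_pos: [0.6137, -0.1761, 0.1509]
ee_rot: [[-0.321, 0.932, 0.167], [0.856, 0.21, 0.472], [0.405, 0.294, -0.866]]
wrist_force: [0.3, -0.0, 0.3]
opening: 0.0871
```

```bash
python3 - <<'E'
from h import *
goal(np.array([.628,-.140,.086]),frame(KZ,np.array(monitor.state()['ee_rot'])[:,0]))
p,d=snap('side','s5')
cv2.imwrite('pics/e.png',cv2.convertScaleAbs(cv2.resize(p[120:240,200:320],(600,600),interpolation=cv2.INTER_CUBIC),alpha=1.4))
E
```

```text
t 6.25 tcp [ 0.6137 -0.1761  0.1509] q [-0.31  0.51  0.12 -0.56 -1.22 -0.77] F [ 0.3 -0.   0.3] op 0.0871
xyz [ 0.1  1.8 75.6] rot [-0.005 -0.004  0.   ]
```

View pics/e.png

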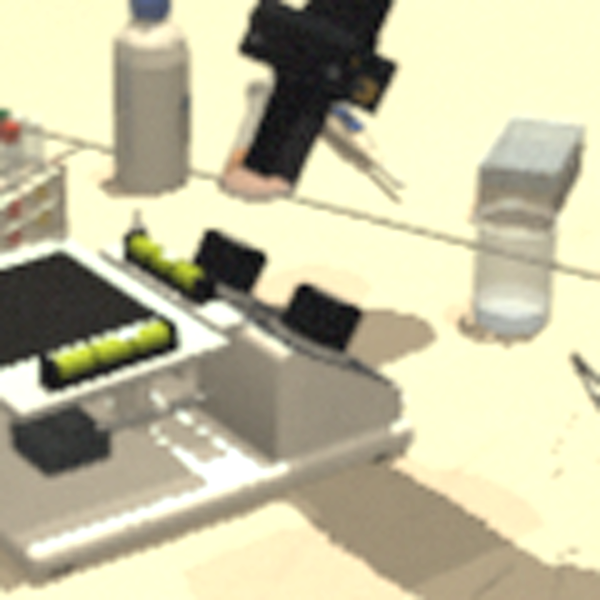

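Emit:
{"op": "arm_command", "data": {
  "increments": [
    {"xyz": [0, 1, 22], "delta_rot": [0, 0, 0], "hand": 87},
    {"xyz": [0, 2, 44], "delta_rot": [0, 0, 0], "hand": 87},
    {"xyz": [0, 2, 62], "delta_rot": [0, 0, 0], "hand": 87},
    {"xyz": [0, 2, 75], "delta_rot": [0, 0, 0], "hand": 87},
    {"xyz": [0, 2, 75], "delta_rot": [0, 0, 0], "hand": 80}
  ]
}}

```text
time: 6.8
eef_pos: [0.6264, -0.139, 0.0847]
ee_rot: [[-0.316, 0.935, 0.163], [0.856, 0.207, 0.473], [0.409, 0.289, -0.866]]
wrist_force: [0.3, 0.6, -0.4]
opening: 0.0838
```

Emit:
{"op": "arm_command", "data": {
  "increments": [
    {"xyz": [0, 0, 0], "delta_rot": [0, 0, 0], "hand": 40},
    {"xyz": [0, 0, 0], "delta_rot": [0, 0, 0], "hand": 40},
    {"xyz": [0, 0, 0], "delta_rot": [0, 0, 0], "hand": 40},
    {"xyz": [0, 0, 0], "delta_rot": [0, 0, 0], "hand": 40},
    {"xyz": [0, 0, 0], "delta_rot": [0, 0, 0], "hand": 40}
  ],
  "newtons": 30
}}

```text
time: 7.3
eef_pos: [0.6281, -0.1418, 0.0867]
ee_rot: [[-0.318, 0.933, 0.17], [0.859, 0.207, 0.469], [0.402, 0.295, -0.867]]
wrist_force: [1.4, -3.1, 1.6]
opening: 0.0492
```

Emit:
{"op": "arm_command", "data": {
  "increments": [
    {"xyz": [0, 0, 0], "delta_rot": [0, 0, 0], "hand": 40},
    {"xyz": [0, 0, 0], "delta_rot": [0, 0, 0], "hand": 40},
    {"xyz": [0, 0, 0], "delta_rot": [0, 0, 0], "hand": 40},
    {"xyz": [0, 0, 0], "delta_rot": [0, 0, 0], "hand": 40},
    {"xyz": [0, 0, 0], "delta_rot": [0, 0, 0.05], "hand": 40}
  ],
  "newtons": 45
}}

```text
time: 7.8
eef_pos: [0.6281, -0.1418, 0.0868]
ee_rot: [[-0.27, 0.948, 0.169], [0.868, 0.164, 0.469], [0.417, 0.274, -0.867]]
wrist_force: [1.4, -5.1, -1.5]
opening: 0.049
```

```bash
python3 - <<'E'
from h import *
goal(np.array([.628,-.140,.086]))
for i in range(3): slopes('t5')
E
```

```text
t 7.8 tcp [ 0.6281 -0.1418  0.0868] q [-0.25  0.57  0.06 -0.59 -1.09 -0.79] F [ 1.4 -5.1 -1.5] op 0.049
xyz [ 1.3 -0.   1.6] rot [0. 0. 0.]
slopes deg x,y [-2.13916778  0.13397831] z 0.1250629926378053 1344
slopes deg x,y [-2.05864511  0.1224862 ] z 0.1250699807320718 1343
slopes deg x,y [-2.08398283  0.1862755 ] z 0.125042238526318 1336
```

Emit:
{"op": "arm_command", "data": {
  "increments": [
    {"xyz": [0, 0, 0], "delta_rot": [0, 0, 0.12], "hand": 40},
    {"xyz": [0, 0, 0], "delta_rot": [0, 0, 0.24], "hand": 40},
    {"xyz": [0, 0, 0], "delta_rot": [0, 0, 0.36], "hand": 40},
    {"xyz": [0, 0, 0], "delta_rot": [0, 0, 0.48], "hand": 40},
    {"xyz": [0, 0, 0], "delta_rot": [0, 0, 0.6], "hand": 40}
  ]
}}

```text
time: 8.45
eef_pos: [0.6281, -0.1422, 0.0866]
ee_rot: [[0.316, 0.934, 0.17], [0.807, -0.358, 0.469], [0.499, -0.011, -0.867]]
wrist_force: [-0.1, -6.5, -1.8]
opening: 0.0491
```

Emit:
{"op": "arm_command", "data": {
  "increments": [
    {"xyz": [0, 0, 0], "delta_rot": [0, 0, 0.1], "hand": 40},
    {"xyz": [0, 0, 0], "delta_rot": [0, 0, 0.2], "hand": 40},
    {"xyz": [0, 0, 0], "delta_rot": [0, 0, 0.3], "hand": 40},
    {"xyz": [0, 0, 0], "delta_rot": [0, 0, 0.4], "hand": 40},
    {"xyz": [0, 0, 0], "delta_rot": [0, 0, 0.4], "hand": 40}
  ]
}}

```text
time: 8.95
eef_pos: [0.6281, -0.1424, 0.0865]
ee_rot: [[0.653, 0.738, 0.17], [0.605, -0.643, 0.469], [0.456, -0.203, -0.867]]
wrist_force: [0.4, -6.5, -2.6]
opening: 0.0491
```

```bash
python3 - <<'E'
from h import *
goal(np.array([.628,-.140,.086]))
for i in range(4): p,_=slopes('t6')
q,_=snap('side','s6')
a=cv2.resize(p[147:197,212:292],None,fx=10,fy=10,interpolation=cv2.INTER_CUBIC)[:,:]
b=cv2.resize(q[160:200,205:260],None,fx=7,fy=7,interpolation=cv2.INTER_CUBIC)[:100]
b=cv2.resize(q[180:199,200:260],(800,253),interpolation=cv2.INTER_CUBIC)[:100] if 0 else None
cv2.imwrite('pics/f.png',cv2.convertScaleAbs(a,alpha=1.3))
E
```

```text
t 8.95 tcp [ 0.6281 -0.1424  0.0865] q [-0.25  0.57  0.06 -0.6  -1.09 -1.79] F [ 0.4 -6.5 -2.6] op 0.0491
xyz [ 1.1 -1.5  1.5] rot [0. 0. 0.]
slopes deg x,y [-0.15495756 -0.09768359] z 0.12522004089787572 1347
slopes deg x,y [-0.07182072  0.16986523] z 0.12516340426517764 1352
slopes deg x,y [-0.07317675  0.09580468] z 0.12525657313659383 1353
slopes deg x,y [-0.15040356  0.09964047] z 0.12523781623342845 1348
```

View pics/f.png

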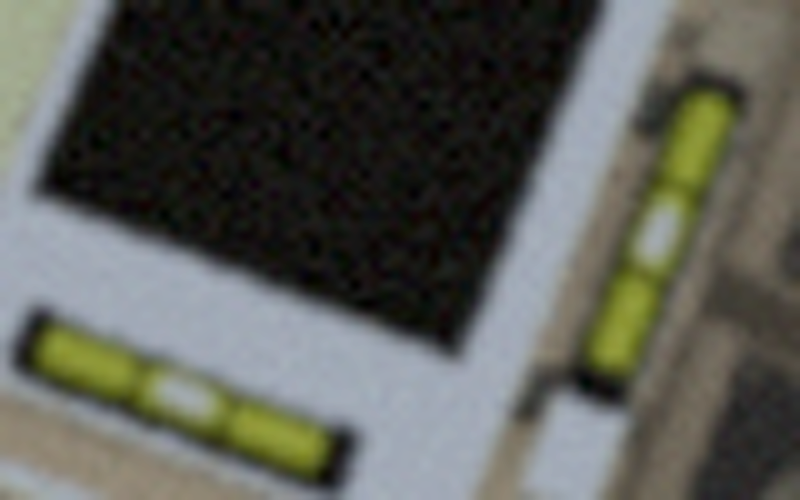

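Emit:
{"op": "arm_command", "data": {
  "increments": [
    {"xyz": [0, 0, 0], "delta_rot": [0, 0, 0], "hand": 87},
    {"xyz": [0, 0, 0], "delta_rot": [0, 0, 0], "hand": 87},
    {"xyz": [0, 0, 0], "delta_rot": [0, 0, 0], "hand": 87},
    {"xyz": [0, 0, 0], "delta_rot": [0, 0, 0], "hand": 87},
    {"xyz": [0, 0, -5], "delta_rot": [0, 0, 0], "hand": 87}
  ]
}}

```text
time: 9.7
eef_pos: [0.6262, -0.1417, 0.0907]
ee_rot: [[0.651, 0.741, 0.166], [0.607, -0.639, 0.473], [0.456, -0.207, -0.865]]
wrist_force: [0.1, 0.2, -0.3]
opening: 0.0809
```

Emit:
{"op": "arm_command", "data": {
  "increments": [
    {"xyz": [0, 0, -15], "delta_rot": [0, 0, 0], "hand": 87},
    {"xyz": [0, 0, -45], "delta_rot": [0, 0, 0], "hand": 87},
    {"xyz": [0, 0, -85], "delta_rot": [0, 0, 0], "hand": 87},
    {"xyz": [0, 0, -125], "delta_rot": [0, 0, 0], "hand": 87},
    {"xyz": [0, 0, -165], "delta_rot": [0, 0, 0], "hand": 87}
  ]
}}

```text
time: 10.2
eef_pos: [0.5983, -0.2216, 0.2367]
ee_rot: [[0.65, 0.741, 0.168], [0.607, -0.64, 0.471], [0.456, -0.204, -0.866]]
wrist_force: [1.5, -0.5, 0.3]
opening: 0.0868
```

```bash
python3 - <<'E'
from h import *
goal([.524,.33,.25],frame(-Z,np.array([0,1.,0])))
goal([.56,.05,.27],frame(-Z,np.array([.5,.85,0])))
p,d=slopes('t7')
for i in range(2): slopes('t7')
# petri circle: points of top at z~.04-.056 around estimate
c=_c('top');T=np.linalg.inv(c['camera_from_world']);v,u=np.mgrid[0:384,0:512]
P=np.stack([(u-c['cx'])/c['fx']*d,(v-c['cy'])/c['fy']*d,d,np.ones_like(d)],-1)@T.T
for e in((.524,.33),):
  k=(np.hypot(P[...,0]-e[0],P[...,1]-e[1])<.05)&(P[...,2]>.035)&(P[...,2]<.06)
  Q=P[k][:,:3];print(len(Q),Q.min(0),Q.max(0),Q.mean(0),(Q.min(0)+Q.max(0))/2)
cv2.imwrite('pics/g.png',cv2.resize(p[180:240,100:200],None,fx=8,fy=8,interpolation=cv2.INTER_CUBIC))
E
```

```text
t 10.2 tcp [ 0.5983 -0.2216  0.2367] q [-0.38  0.45  0.25 -0.53 -1.41 -1.86] F [ 1.5 -0.5  0.3] op 0.0868
xyz [ 292.7 -410.8  235.7] rot [-0.021 -0.536 -0.746]
t 10.2 tcp [ 0.5983 -0.2216  0.2367] q [-0.38  0.45  0.25 -0.53 -1.41 -1.86] F [ 1.5 -0.5  0.3] op 0.0868
xyz [ 155.2 -209.    92.6] rot [-0.157 -0.501 -0.226]
slopes deg x,y [0.02725365 0.3025165 ] z 0.12519733470779754 1354
slopes deg x,y [0.03705003 0.00975698] z 0.12517373640645058 1344
slopes deg x,y [0.01876856 0.26284852] z 0.12515699470409558 1344Traceback (most recent call last):
  File "<stdin>", line 7, in <module>
NameError: name '_c' is not defined
```

Emit:
{"op": "arm_command", "data": {
  "increments": [
    {"xyz": [27, -37, 12], "delta_rot": [-0.03, -0.1, -0.045], "hand": 87},
    {"xyz": [54, -74, 26], "delta_rot": [-0.06, -0.2, -0.09], "hand": 87},
    {"xyz": [81, -110, 42], "delta_rot": [-0.095, -0.3, -0.135], "hand": 87},
    {"xyz": [108, -147, 60], "delta_rot": [-0.125, -0.4, -0.18], "hand": 87},
    {"xyz": [135, -182, 78], "delta_rot": [-0.157, -0.5, -0.226], "hand": 87}
  ]
}}

```text
time: 10.85
eef_pos: [0.5641, 0.0166, 0.2662]
ee_rot: [[0.506, 0.863, -0.001], [0.863, -0.506, -0.002], [-0.002, 0.001, -1.0]]
wrist_force: [2.3, 0.2, 0.5]
opening: 0.0867
```

```bash
python3 - <<'E'
from h import *
from h import _c
goal([.524,.33,.2],frame(-Z,np.array([0,1.,0])))
p=cv2.imread('pics/t7.png');d=np.load('pics/t7.npy')
c=_c('top');T=np.linalg.inv(c['camera_from_world']);v,u=np.mgrid[0:384,0:512]
P=np.stack([(u-c['cx'])/c['fx']*d,(v-c['cy'])/c['fy']*d,d,np.ones_like(d)],-1)@T.T
k=(np.hypot(P[...,0]-.524,P[...,1]-.33)<.05)&(P[...,2]>.035)&(P[...,2]<.06)
Q=P[k][:,:3];print(len(Q),Q.min(0),Q.max(0),Q.mean(0),(Q.min(0)+Q.max(0))/2)
print(proj('top',[.524,.33,.049]))
cv2.imwrite('pics/g.png',cv2.resize(p[180:240,100:200],None,fx=8,fy=8,interpolation=cv2.INTER_CUBIC))
E
```

```text
t 10.85 tcp [0.5641 0.0166 0.2662] q [ 0.32  0.25 -0.07  0.   -1.25 -2.42] F [2.3 0.2 0.5] op 0.0867
xyz [ 250.3 -193.1   65.5] rot [ 0.     0.002 -0.53 ]
390 [0.49780816 0.30637961 0.03706482] [0.55567697 0.36597765 0.05542059] [0.52704256 0.33558146 0.04983611] [0.52674257 0.33617863 0.0462427 ]
(np.float64(140.93058710551037), np.float64(206.20917699125815), np.float64(1.0720974281164914))
```

View pics/g.png

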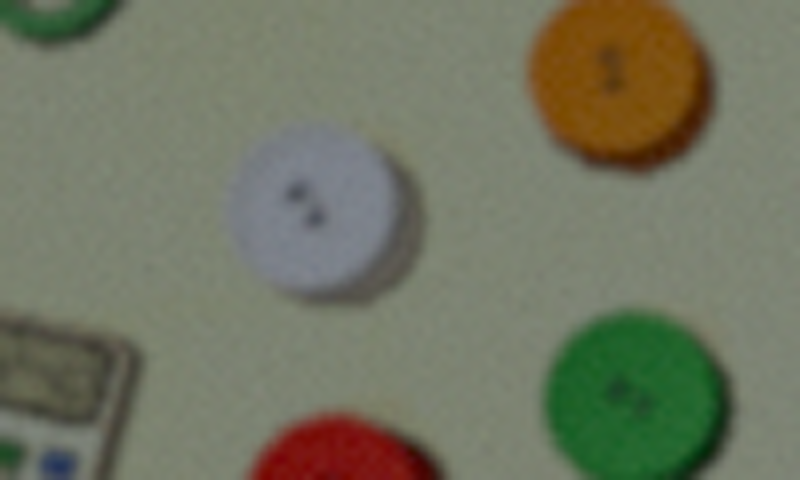

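Emit:
{"op": "arm_command", "data": {
  "increments": [
    {"xyz": [39, -29, 4], "delta_rot": [0, 0, -0.11], "hand": 87},
    {"xyz": [78, -59, 8], "delta_rot": [0, 0, -0.22], "hand": 87},
    {"xyz": [117, -88, 12], "delta_rot": [0, 0, -0.33], "hand": 87},
    {"xyz": [156, -118, 16], "delta_rot": [0, 0, -0.44], "hand": 87},
    {"xyz": [195, -148, 20], "delta_rot": [0, 0, -0.53], "hand": 87}
  ]
}}

```text
time: 11.35
eef_pos: [0.5352, 0.2598, 0.2454]
ee_rot: [[-0.002, 1.0, -0.002], [1.0, 0.002, 0.001], [0.001, -0.002, -1.0]]
wrist_force: [1.9, -0.6, 0.2]
opening: 0.0869
```

```bash
python3 - <<'E'
from h import *
goal([.526,.335,.08],frame(-Z,np.array([0,1.,0])))
E
```

```text
t 11.35 tcp [0.5352 0.2598 0.2454] q [ 0.72  0.32 -0.03 -0.   -1.22 -2.29] F [ 1.9 -0.6  0.2] op 0.0869
xyz [ 75.   -8.6 165.5] rot [-0.002 -0.001  0.002]
```

Emit:
{"op": "arm_command", "data": {
  "increments": [
    {"xyz": [35, -4, 20], "delta_rot": [0, 0, 0], "hand": 87},
    {"xyz": [70, -8, 50], "delta_rot": [0, 0, 0], "hand": 87},
    {"xyz": [75, -8.6, 90], "delta_rot": [0, 0, 0], "hand": 87},
    {"xyz": [75, -8.6, 125], "delta_rot": [0, 0, 0], "hand": 87},
    {"xyz": [75, -8.6, 155], "delta_rot": [0, 0, 0], "hand": 87}
  ]
}}

```text
time: 11.85
eef_pos: [0.5263, 0.333, 0.0883]
ee_rot: [[0.001, 1.0, -0.004], [1.0, -0.001, -0.0], [-0.0, -0.004, -1.0]]
wrist_force: [0.2, -0.3, 0.7]
opening: 0.0868
```

```bash
python3 - <<'E'
from h import *
goal([.526,.335,.013],frame(-Z,np.array([0,1.,0])))
p,_=snap('top','t8');q,_=snap('side','s8')
a=cv2.resize(p[170:250,100:180],(400,400),interpolation=cv2.INTER_CUBIC);b=cv2.resize(q[210:310,130:230],(400,400),interpolation=cv2.INTER_CUBIC)
cv2.imwrite('pics/i.png',np.hstack([a,b]))
E
```

```text
t 11.85 tcp [0.5263 0.333  0.0883] q [ 0.82  0.5  -0.16 -0.   -0.91 -2.39] F [ 0.2 -0.3  0.7] op 0.0868
xyz [ 2.   0.  75.3] rot [-0.004  0.    -0.001]
```

View pics/i.png

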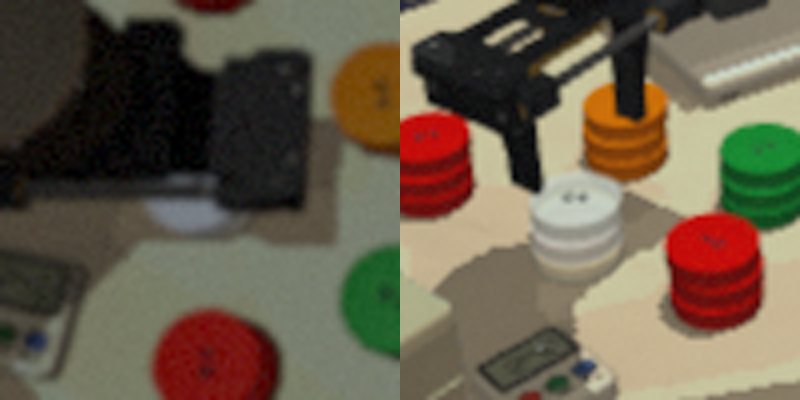

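Emit:
{"op": "arm_command", "data": {
  "increments": [
    {"xyz": [2, 0, 20], "delta_rot": [0, 0, 0], "hand": 87},
    {"xyz": [2, 0, 40], "delta_rot": [0, 0, 0], "hand": 87},
    {"xyz": [2, 0, 60], "delta_rot": [0, 0, 0], "hand": 87},
    {"xyz": [2, 0, 75], "delta_rot": [0, 0, 0], "hand": 87},
    {"xyz": [2, 0, 75], "delta_rot": [0, 0, 0], "hand": 85}
  ]
}}

```text
time: 12.45
eef_pos: [0.5272, 0.3348, 0.0155]
ee_rot: [[0.002, 1.0, -0.003], [1.0, -0.002, -0.0], [-0.0, -0.003, -1.0]]
wrist_force: [-1.4, 0.5, 1.4]
opening: 0.0859
```

Emit:
{"op": "arm_command", "data": {
  "increments": [
    {"xyz": [0, 0, 0], "delta_rot": [0, 0, 0], "hand": 50},
    {"xyz": [0, 0, 0], "delta_rot": [0, 0, 0], "hand": 50},
    {"xyz": [0, 0, 0], "delta_rot": [0, 0, 0], "hand": 50},
    {"xyz": [0, 0, 0], "delta_rot": [0, 0, 0], "hand": 50},
    {"xyz": [0, 0, 0], "delta_rot": [0, 0, 0], "hand": 50}
  ],
  "newtons": 15
}}

```text
time: 12.95
eef_pos: [0.5284, 0.3361, 0.0172]
ee_rot: [[0.002, 1.0, 0.001], [1.0, -0.002, 0.004], [0.004, 0.001, -1.0]]
wrist_force: [-0.7, 0.8, 4.2]
opening: 0.06
```

Emit:
{"op": "arm_command", "data": {
  "increments": [
    {"xyz": [0, 0, 0], "delta_rot": [0, 0, 0], "hand": 50},
    {"xyz": [0, 0, -10], "delta_rot": [0, 0, 0], "hand": 50},
    {"xyz": [0, 0, -40], "delta_rot": [0, 0, 0], "hand": 50},
    {"xyz": [0, 0, -80], "delta_rot": [0, 0, 0], "hand": 50},
    {"xyz": [0, 0, -110], "delta_rot": [0, 0, 0], "hand": 50}
  ],
  "newtons": 25
}}

```text
time: 13.45
eef_pos: [0.5279, 0.3349, 0.128]
ee_rot: [[0.002, 1.0, -0.001], [1.0, -0.002, 0.002], [0.002, -0.001, -1.0]]
wrist_force: [1.1, 1.1, -1.1]
opening: 0.0599
```

```bash
python3 - <<'E'
from h import *
goal([.656,.040,.22],frame(-Z,np.array([0,1.,0])))
E
```

```text
t 13.45 tcp [0.5279 0.3349 0.128 ] q [ 0.82  0.46 -0.12 -0.   -0.99 -2.39] F [ 1.1  1.1 -1.1] op 0.0599
xyz [-294.5  128.6  -92.6] rot [-0.001 -0.002 -0.002]
```

Emit:
{"op": "arm_command", "data": {
  "increments": [
    {"xyz": [0, 0, -45], "delta_rot": [0, 0, 0], "hand": 50},
    {"xyz": [-15, 7, -90], "delta_rot": [0, 0, 0], "hand": 50},
    {"xyz": [-50, 22, -93], "delta_rot": [0, 0, 0], "hand": 50},
    {"xyz": [-90, 40, -93], "delta_rot": [0, 0, 0], "hand": 50},
    {"xyz": [-130, 57, -93], "delta_rot": [0, 0, 0], "hand": 50}
  ]
}}

```text
time: 13.95
eef_pos: [0.5844, 0.2035, 0.2191]
ee_rot: [[0.001, 1.0, -0.002], [1.0, -0.001, 0.002], [0.002, -0.002, -1.0]]
wrist_force: [0.3, -0.5, -1.6]
opening: 0.0602
```

Emit:
{"op": "arm_command", "data": {
  "increments": [
    {"xyz": [-40, 17, 0], "delta_rot": [0, 0, 0], "hand": 50},
    {"xyz": [-80, 35, 0], "delta_rot": [0, 0, 0], "hand": 50},
    {"xyz": [-120, 52, 0], "delta_rot": [0, 0, 0], "hand": 50},
    {"xyz": [-150, 65, 0], "delta_rot": [0, 0, 0], "hand": 50},
    {"xyz": [-164, 71, 0], "delta_rot": [0, 0, 0], "hand": 50}
  ]
}}

```text
time: 14.45
eef_pos: [0.6553, 0.0377, 0.2176]
ee_rot: [[0.005, 1.0, -0.003], [1.0, -0.005, 0.001], [0.001, -0.003, -1.0]]
wrist_force: [0.7, 0.2, -0.7]
opening: 0.0598
```

```bash
python3 - <<'E'
from h import *
goal([.656,.040,.160],frame(-Z,np.array([0,1.,0])))
q,_=snap('side','s9')
cv2.imwrite('pics/j.png',cv2.resize(q[100:250,150:300],(600,600),interpolation=cv2.INTER_CUBIC))
E
```

```text
t 14.45 tcp [0.6553 0.0377 0.2176] q [ 0.3   0.44  0.09 -0.   -1.22 -1.88] F [ 0.7  0.2 -0.7] op 0.0598
xyz [ 2.3  0.9 57.6] rot [-0.003 -0.001 -0.005]
```

View pics/j.png

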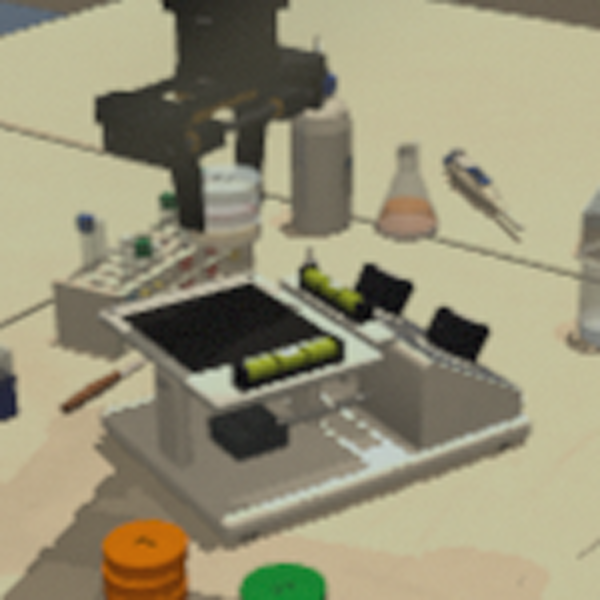

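Emit:
{"op": "arm_command", "data": {
  "increments": [
    {"xyz": [1, 1, 20], "delta_rot": [0, 0, 0], "hand": 50},
    {"xyz": [2, 1, 40], "delta_rot": [0, 0, 0], "hand": 50},
    {"xyz": [2, 1, 60], "delta_rot": [0, 0, 0], "hand": 50},
    {"xyz": [2, 1, 68], "delta_rot": [0, 0, 0], "hand": 50},
    {"xyz": [2, 1, 71], "delta_rot": [0, 0, 0], "hand": 50}
  ]
}}

```text
time: 15.0
eef_pos: [0.6555, 0.0433, 0.1463]
ee_rot: [[0.001, 1.0, -0.004], [1.0, -0.001, 0.001], [0.001, -0.004, -1.0]]
wrist_force: [-0.4, -0.5, -1.2]
opening: 0.0602
```

Emit:
{"op": "arm_command", "data": {
  "increments": [
    {"xyz": [0, 0, 0], "delta_rot": [0, 0, 0], "hand": 50},
    {"xyz": [0, 0, 1], "delta_rot": [0, 0, 0], "hand": 50},
    {"xyz": [0, 0, 2], "delta_rot": [0, 0, 0], "hand": 50},
    {"xyz": [0, 0, 2], "delta_rot": [0, 0, 0], "hand": 50},
    {"xyz": [0, 0, 2], "delta_rot": [0, 0, 0], "hand": 50}
  ]
}}

```text
time: 15.5
eef_pos: [0.6564, 0.0429, 0.1457]
ee_rot: [[0.002, 1.0, -0.001], [1.0, -0.002, 0.002], [0.002, -0.001, -1.0]]
wrist_force: [0.6, -0.1, -0.8]
opening: 0.06
```

Emit:
{"op": "arm_command", "data": {
  "increments": [
    {"xyz": [0, 0, 0.5], "delta_rot": [0, 0, 0], "hand": 50},
    {"xyz": [0, 0, 1], "delta_rot": [0, 0, 0], "hand": 50},
    {"xyz": [0, 0, 1.5], "delta_rot": [0, 0, 0], "hand": 50},
    {"xyz": [0, 0, 1.5], "delta_rot": [0, 0, 0], "hand": 50},
    {"xyz": [0, 0, 1.5], "delta_rot": [0, 0, 0], "hand": 50}
  ]
}}

```text
time: 16.0
eef_pos: [0.6563, 0.0429, 0.1438]
ee_rot: [[0.002, 1.0, -0.001], [1.0, -0.002, 0.002], [0.002, -0.001, -1.0]]
wrist_force: [1.4, 0.5, -1.2]
opening: 0.0608
```

```bash
python3 - <<'E'
from h import *
goal([.656,.040,.143])
E
```

```text
t 16.0 tcp [0.6563 0.0429 0.1438] q [ 0.31  0.5  -0.01 -0.   -1.06 -1.88] F [ 1.4  0.5 -1.2] op 0.0608
xyz [-2.9 -0.3  0.8] rot [0. 0. 0.]
```

Emit:
{"op": "arm_command", "data": {
  "increments": [
    {"xyz": [0, 0, 0.3], "delta_rot": [0, 0, 0], "hand": 50},
    {"xyz": [0, 0, 0.6], "delta_rot": [0, 0, 0], "hand": 50},
    {"xyz": [0, 0, 1], "delta_rot": [0, 0, 0], "hand": 50},
    {"xyz": [0, 0, 1], "delta_rot": [0, 0, 0], "hand": 50},
    {"xyz": [0, 0, 1], "delta_rot": [0, 0, 0], "hand": 50}
  ]
}}

```text
time: 16.5
eef_pos: [0.6563, 0.0429, 0.1428]
ee_rot: [[0.002, 1.0, -0.001], [1.0, -0.002, 0.002], [0.002, -0.001, -1.0]]
wrist_force: [-0.6, 0.2, -1.3]
opening: 0.0602
```

Emit:
{"op": "arm_command", "data": {
  "increments": [
    {"xyz": [0, 0, 0.3], "delta_rot": [0, 0, 0], "hand": 50},
    {"xyz": [0, 0, 0.6], "delta_rot": [0, 0, 0], "hand": 50},
    {"xyz": [0, 0, 1], "delta_rot": [0, 0, 0], "hand": 50},
    {"xyz": [0, 0, 1], "delta_rot": [0, 0, 0], "hand": 50},
    {"xyz": [0, 0, 1], "delta_rot": [0, 0, 0], "hand": 50}
  ]
}}

```text
time: 17.0
eef_pos: [0.6563, 0.0429, 0.1418]
ee_rot: [[0.002, 1.0, -0.001], [1.0, -0.002, 0.002], [0.002, -0.001, -1.0]]
wrist_force: [0.7, -0.2, -0.3]
opening: 0.06
```

Emit:
{"op": "arm_command", "data": {
  "increments": [
    {"xyz": [0, 0, 0.3], "delta_rot": [0, 0, 0], "hand": 50},
    {"xyz": [0, 0, 0.6], "delta_rot": [0, 0, 0], "hand": 50},
    {"xyz": [0, 0, 0.8], "delta_rot": [0, 0, 0], "hand": 50},
    {"xyz": [0, 0, 0.8], "delta_rot": [0, 0, 0], "hand": 50},
    {"xyz": [0, 0, 0.8], "delta_rot": [0, 0, 0], "hand": 50}
  ]
}}

```text
time: 17.5
eef_pos: [0.6563, 0.0429, 0.1412]
ee_rot: [[0.002, 1.0, -0.001], [1.0, -0.002, 0.002], [0.002, -0.001, -1.0]]
wrist_force: [0.1, 0.2, 0.3]
opening: 0.0598
```

Emit:
{"op": "arm_command", "data": {
  "increments": [
    {"xyz": [0, 0, 0], "delta_rot": [0, 0, 0], "hand": 64},
    {"xyz": [0, 0, 0], "delta_rot": [0, 0, 0], "hand": 70},
    {"xyz": [0, 0, 0], "delta_rot": [0, 0, 0], "hand": 80},
    {"xyz": [0, 0, 0], "delta_rot": [0, 0, 0], "hand": 82},
    {"xyz": [0, 0, 0], "delta_rot": [0, 0, 0], "hand": 82}
  ]
}}

```text
time: 18.0
eef_pos: [0.6563, 0.0429, 0.1411]
ee_rot: [[0.002, 1.0, -0.001], [1.0, -0.002, 0.002], [0.002, -0.001, -1.0]]
wrist_force: [-0.8, -0.1, -0.2]
opening: 0.0799
```

Emit:
{"op": "arm_command", "data": {
  "increments": [
    {"xyz": [0, 0, -8], "delta_rot": [0, 0, 0], "hand": 82},
    {"xyz": [0, 0, -25], "delta_rot": [0, 0, 0], "hand": 82},
    {"xyz": [0, 0, -50], "delta_rot": [0, 0, 0], "hand": 82},
    {"xyz": [0, 0, -80], "delta_rot": [0, 0, 0], "hand": 82},
    {"xyz": [0, 0, -110], "delta_rot": [0, 0, 0], "hand": 82}
  ]
}}

```text
time: 18.5
eef_pos: [0.6563, 0.0426, 0.2528]
ee_rot: [[0.002, 1.0, -0.001], [1.0, -0.002, 0.002], [0.002, -0.001, -1.0]]
wrist_force: [0.1, 0.2, 0.2]
opening: 0.0821
```

Emit:
{"op": "arm_command", "data": {
  "increments": [
    {"xyz": [0, -30, -10], "delta_rot": [0, 0, 0], "hand": 82},
    {"xyz": [0, -70, -10], "delta_rot": [0, 0, 0], "hand": 82},
    {"xyz": [0, -110, -10], "delta_rot": [0, 0, 0], "hand": 82},
    {"xyz": [0, -150, -10], "delta_rot": [0, 0, 0], "hand": 82},
    {"xyz": [0, -190, -10], "delta_rot": [0, 0, 0], "hand": 82}
  ]
}}

```text
time: 19.0
eef_pos: [0.465, 0.0428, 0.2619]
ee_rot: [[0.002, 1.0, -0.0], [1.0, -0.002, 0.002], [0.002, -0.0, -1.0]]
wrist_force: [0.9, 1.0, 0.4]
opening: 0.0817
```

```bash
python3 - <<'E'
from h import *
p,_=snap('top','t10');q,_=snap('side','s10')
a=cv2.resize(p[115:195,210:295],(425,400),interpolation=cv2.INTER_CUBIC);b=cv2.resize(q[140:220,180:255],(375,400),interpolation=cv2.INTER_CUBIC)
cv2.imwrite('pics/k.png',cv2.convertScaleAbs(np.hstack([a,b]),alpha=1.3))
E
```

```text
(no output)
```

View pics/k.png

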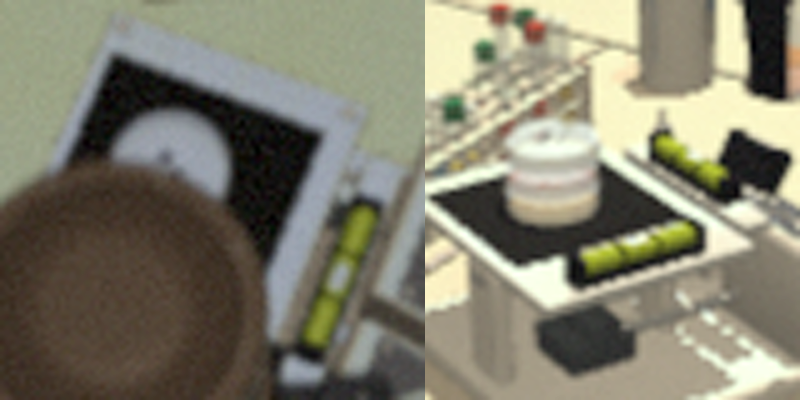

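```bash
python3 - <<'E'
from h import *
ticket.sign_off(); print(monitor.state()['time'])
E
```

```text
the job is handed in; nothing more can be done
the job is handed in; nothing more can be done
```

I levelled the table with its knobs, set the clear petri stack on the mat, let go, moved clear and handed the job in at about 19 s. I turned the left knob about 1.1 rad clockwise and the right knob about 1.05 rad clockwise.

- **Level:** after both knobs, the depth fit of the mat gave about 0° front to back and 0.2° side to side. In the last picture, with the stack on, both bubbles sit between their black lines. I checked this last point by eye only; I did not repeat the depth fit with the stack on the mat.
- **Stack:** it stands upright near the centre of the mat. I set it down at about 1.5 N, and the gripper is touching nothing.
- **Beaker and table:** the arm never went near enough to touch the beaker, though the last picture does not show it. I never pushed on the table itself.

No check failed or disagreed. One small difference: I gripped the stack about 4 mm higher than I had planned, and set it down allowing for that.

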